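Set the stock tags on the craft bins

ROBOT

A 6-joint arm with a two-finger parallel gripper is mounted at the origin on the work surface. World frame = base frame: x ahead of the robot, y to its left, z up, the work surface at z = 0. Lengths are in mm, angles in rad, forces in N, time in s.
With the tool pointing down it reaches from about 275 to 850 mm from the base axis. Payload 5.2 kg.
Tool frame: the origin (TCP) lies at the very end of the fingers, on their centre line; the grasp point (between the pads) lies 19 mm behind it; z points along the fingers, y is the line along which they close (so a half turn about z gives the same grasp; the last joint's range is limited). The gripper opens to 85 mm and grips with 20 to 120 N. Pads are 22 mm wide; open, the fingers measure 114 mm over their backs; the gripper's body (76 mm by 85 mm) begins 54 mm behind the grasp point. The pads swing forward as they close: fully open they stand 13 mm farther back than shut.
Start: joints at [0.945, 0.259, 1.535, -0, 1.348, -0.203], TCP at [225.653, 501.583, 231.31] pointing down, gripper open.
Joint ranges: [-3.14, 3.14], [-0.91, 2.08], [0.19, 2.58], [-1.22, 4.36], [0.22, 2.71], [-3.12, 3.12]. Speed limits (rad/s): [2.57, 2.57, 3.14, 3.14, 3.14, 3.14].

INTERFACE

Orientations are given as a unit quaternion [x, y, z, w].
In Python, from bench import arm, eoat, kin, vision gives the robot as it stands. Calls block until the motion is done:
- arm.move_to(position, orientation): joint-space move of the TCP to a pose.
- arm.move_l(position, vel=150, orientation=None, force_limit=None): straight line of the TCP; orientation=None keeps the orientation; vel is the mean speed in mm/s. With force_limit (N) it stops when the force on the tool has changed by that much, and returns True; else False.
- arm.move_joints(angles): joint-space move.
- eoat.open_jaws() and eoat.grasp(): open the fingers fully, or close them until they stop; the grip force is fixed at half the most.
- arm.sleep(seconds).
- kin.inverse_kinematics(position, orientation): joint angles nearest the present ones, or None.
- arm.sense(): the state.
- vision.camera(name): name is "scene" or "top"; returns the picture (384x512x3 uint8, red, green, blue); there is no depth.
- vision.camera_model(name): a dict with "fovy" (degrees; the focal length in pixels is half the picture's height over the tangent of half this angle, whatever the lens; pixels are square), "cx", "cy" (the principal point, pixels), "dist_coeffs" ([k1, k2, p1, p2, k3] as OpenCV has them; the pictures are not rectified), "R" (3x3) and "t" (3): a world point X has camera coordinates R X + t. Camera axes: x right, y down, z forward; pixel columns grow to the right and rows downward; lengths in mm; the calibration is good to about 2 mm. A picture is of the moment at which its call begins. camera_model takes no time and is no camera call.
A pose or a line that the arm cannot do raises arm.Unreachable and nothing moves.
- arm.finish_job(): hands the job in; it is judged then, once.
The state is a dict: "t": time; "joint_positions": joint angles; "qd": joint speeds; "joint_torque": joint torques, N m; "ee_pos": TCP position; "tool_rot": TCP orientation; "force": force on the tool from outside, world axes, zero at the start; "ft_torque": the same for the moment, N m; "grip_width": finger opening in mm; "grip_force": force on a finger pad.
Only numpy, scipy, OpenCV 4.12 (cv2) and the standard library are available. Lean on these libraries where they do the work, as an engineer would, in place of code of your own. Each camera call takes 0.05 s, during which the arm holds its last target. There are 200 camera calls.

TASK

Each craft bin has a hinged wooden tag on the board straight in front of it. With a fingertip, gently push over whichever tags are wrong, so that the tag of every full bin leans toward its bin with the round disc face turned up, and the tag of the almost empty bin leans away from its bin with the plain face up. Leave the bins and everything else on the table where they are, and pick nothing up.

Things in the scene. Friction and masses are not known exactly. Their poses are not given: they have to be found in the camera images.
- tag_a (a joint): lean of a hinged wooden tag (plate 6 mm thick, 60 mm wide, its free edge 82 mm from the hinge pin, 50 g). 0 = upright; +0.45 rad (stop) = leaning toward the bin, its face with the raised round disc turned up; -0.45 rad (stop) = leaning away from the bin, plain face up. Free hinge: the tag falls by its own weight to either stop once it is pushed past upright by more than about 0.1 rad
- hinge_a (a point): middle of the hinge pin of tag_a, 38 mm above the table; x axis = level, from the tag straight toward the bin behind it; y axis = along the pin. Leaning at a stop, the tag's free edge is 36 mm from the pin level and 74 mm above it. The pin is carried by a fixed stand (44 mm along x, 80 mm along y) with two thin stop bars at x = +-14 mm, nothing of it higher than 19 mm above the pin. Tags stand in one row, 115 mm from one to the next
- tag_b (a joint): lean of a hinged wooden tag (plate 6 mm thick, 60 mm wide, its free edge 82 mm from the hinge pin, 50 g). 0 = upright; +0.45 rad (stop) = leaning toward the bin, its face with the raised round disc turned up; -0.45 rad (stop) = leaning away from the bin, plain face up. Free hinge: the tag falls by its own weight to either stop once it is pushed past upright by more than about 0.1 rad
- hinge_b (a point): middle of the hinge pin of tag_b, 38 mm above the table; x axis = level, from the tag straight toward the bin behind it; y axis = along the pin. Leaning at a stop, the tag's free edge is 36 mm from the pin level and 74 mm above it. The pin is carried by a fixed stand (44 mm along x, 80 mm along y) with two thin stop bars at x = +-14 mm, nothing of it higher than 19 mm above the pin. Tags stand in one row, 115 mm from one to the next
- tag_c (a joint): lean of a hinged wooden tag (plate 6 mm thick, 60 mm wide, its free edge 82 mm from the hinge pin, 50 g). 0 = upright; +0.45 rad (stop) = leaning toward the bin, its face with the raised round disc turned up; -0.45 rad (stop) = leaning away from the bin, plain face up. Free hinge: the tag falls by its own weight to either stop once it is pushed past upright by more than about 0.1 rad
- hinge_c (a point): middle of the hinge pin of tag_c, 38 mm above the table; x axis = level, from the tag straight toward the bin behind it; y axis = along the pin. Leaning at a stop, the tag's free edge is 36 mm from the pin level and 74 mm above it. The pin is carried by a fixed stand (44 mm along x, 80 mm along y) with two thin stop bars at x = +-14 mm, nothing of it higher than 19 mm above the pin. Tags stand in one row, 115 mm from one to the next
- tag_d (a joint): lean of a hinged wooden tag (plate 6 mm thick, 60 mm wide, its free edge 82 mm from the hinge pin, 50 g). 0 = upright; +0.45 rad (stop) = leaning toward the bin, its face with the raised round disc turned up; -0.45 rad (stop) = leaning away from the bin, plain face up. Free hinge: the tag falls by its own weight to either stop once it is pushed past upright by more than about 0.1 rad
- hinge_d (a point): middle of the hinge pin of tag_d, 38 mm above the table; x axis = level, from the tag straight toward the bin behind it; y axis = along the pin. Leaning at a stop, the tag's free edge is 36 mm from the pin level and 74 mm above it. The pin is carried by a fixed stand (44 mm along x, 80 mm along y) with two thin stop bars at x = +-14 mm, nothing of it higher than 19 mm above the pin. Tags stand in one row, 115 mm from one to the next
- bin_cones: loose open plywood bin, heaped full with small pine cones. 110 mm deep (x), 100 mm wide (y), walls 60 mm high, contents to at most 75 mm, 0.5 kg; origin at the centre of its underside. Its tag is the one straight in front of it: the hinge pin is 175 mm from the bin's origin along the bin's -x, 120 mm in front of its front wall
- bin_rounds: loose open plywood bin, heaped full with round wood slices. 110 mm deep (x), 100 mm wide (y), walls 60 mm high, contents to at most 75 mm, 0.5 kg; origin at the centre of its underside. Its tag is the one straight in front of it: the hinge pin is 175 mm from the bin's origin along the bin's -x, 120 mm in front of its front wall
- bin_sticks: loose open plywood bin, heaped full with cut sticks. 110 mm deep (x), 100 mm wide (y), walls 60 mm high, contents to at most 75 mm, 0.5 kg; origin at the centre of its underside. Its tag is the one straight in front of it: the hinge pin is 175 mm from the bin's origin along the bin's -x, 120 mm in front of its front wall
- bin_low: loose open plywood bin, almost empty: one cone and one wood slice on its floor. 110 mm deep (x), 100 mm wide (y), walls 60 mm high, contents to at most 75 mm, 0.5 kg; origin at the centre of its underside. Its tag is the one straight in front of it: the hinge pin is 175 mm from the bin's origin along the bin's -x, 120 mm in front of its front wall
- mug: bystander: steel mug, 72 mm across, 85 mm high, blue handle; origin under its centre
- pot: bystander: steel coffee pot, 104 mm across, 188 mm high, spout and black handle; origin under its centre
- stool: bystander: toy log stool, 68 mm across, 60 mm high; origin under its centre
- marker: bystander: marker pen lying along its x, 134 mm long, 15 mm thick; origin under it, 50 mm from its blunt end
There are look-alikes about, which are no part of the job. Leave any pink look-alike of the bin_low alone.

How it is judged:
By the outcome, as a careful person would: the job done as asked, in the order asked, and still so for the second after the job is handed in, with the robot touching nothing.
It also fails if it takes over 58 s, if anything falls off the work surface, if the arm or the gripper's body presses on something with over 40 N, if the wrist force passes 120 N, or if a joint passes its speed limit or range.

## Working session

There is one attempt and no reset: what is moved stays moved. The work goes in short steps, each a Python script; the robot and the scene stay as the last script left them, time stands still between calls to the robot, and variables do not carry over. Pictures are saved under pics/ and viewed, at most 10 in all, crops included, and the job is handed in when it is done.

```bash
mkdir -p pics; python3 - <<'E'
from bench import arm, eoat, kin, vision
import cv2
for n in("scene","top"):
    im=vision.camera(n)[:,:,::-1]
    cv2.imwrite(f"pics/{n}0.png",cv2.resize(im,(800,600),interpolation=cv2.INTER_CUBIC))
    print({k:(v.tolist() if hasattr(v,'tolist') else v) for k,v in vision.camera_model(n).items()})
s=arm.sense();print(s['t'],s['tool_rot'],s['grip_width'])
E
```

```text
{'fovy': 51.559791586566405, 'cx': 253.78516414965145, 'cy': 186.12550304015494, 'dist_coeffs': [-0.01530953712302826, 0.0, 0.0, 0.0, 0.0], 'R': [[0.8838636736317924, 0.4677416914676108, -0.0016481799448442244], [0.2546164016791788, -0.48408337244087324, -0.8371581550234207], [-0.39237162796264874, 0.7395140286629382, -0.546958414306473]], 't': [-467.6518918092042, -93.52323558868153, 1353.2408982928873]}
{'fovy': 55.76511288236037, 'cx': 253.60585064039324, 'cy': 191.4981752179799, 'dist_coeffs': [-0.09444308859793156, 0.0, 0.0, 0.0, 0.0], 'R': [[0.028545134260803986, -0.9995229044143585, -0.011795713675633418], [-0.9949101223459262, -0.027268591155662172, -0.0970065584896148], [0.09663862459517106, 0.014504740172446547, -0.9952138407140866]], 't': [0.8213582571334812, 530.9591341700028, 992.7575357396435]}
0.1 [ 2.09825153e-01  9.77738541e-01 -7.87919435e-04 -3.59854799e-04] 85.7428408553031
```

View pics/scene0.png

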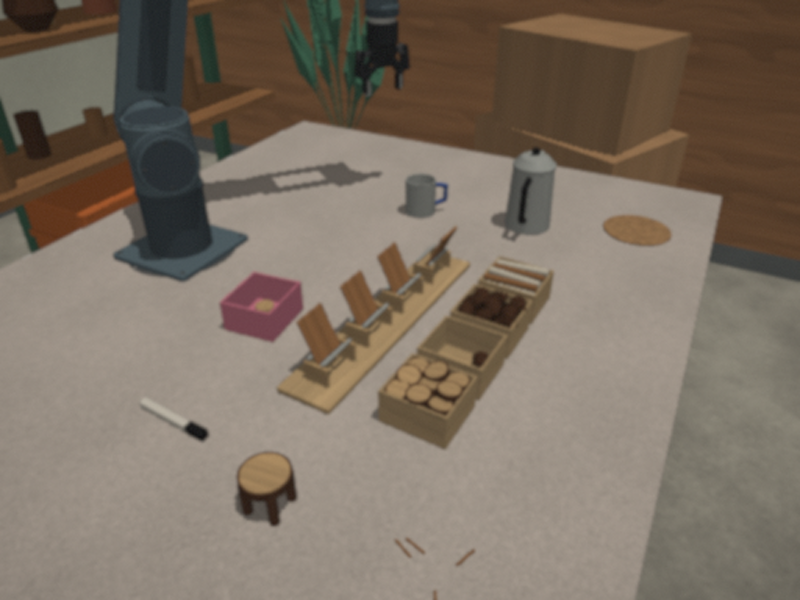

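View pics/top0.png

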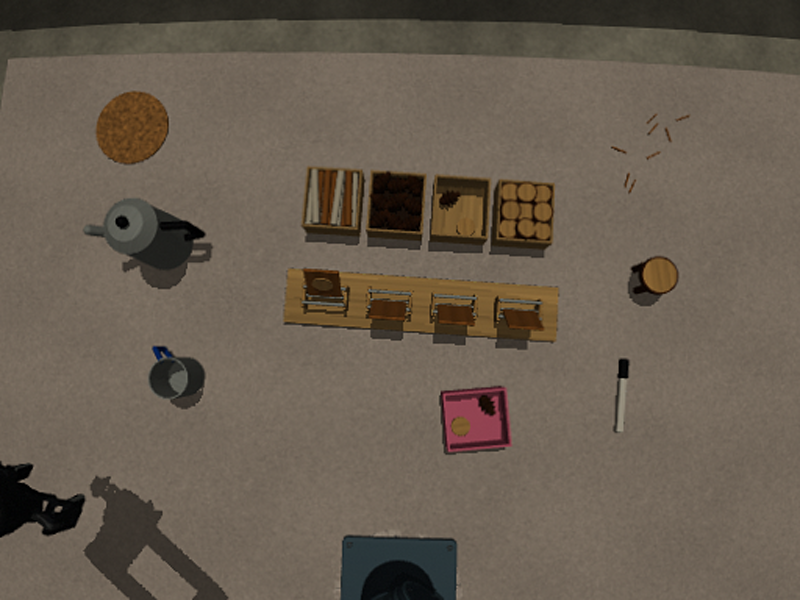

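The top view shows the tag at (323,285) leaning toward the sticks bin, disc up. The tags at (388,306), (453,311) and (520,317) lean toward the robot, plain face up. The almost empty bins are the wooden one at (460,211), which is in the row and so is bin_low, and the pink look-alike at (476,420), which I will leave alone. The tags to change are therefore those of the cones bin (397,205) and the rounds bin (524,214). I'll confirm that in a crop.

```bash
python3 - <<'E'
import cv2
from bench import vision
im=vision.camera("top")[:,:,::-1]
# crop cols 178..368, rows 100..228
cv2.imwrite("pics/crop.png",cv2.resize(im[100:228,178:368],None,fx=4.2,fy=4.2,interpolation=cv2.INTER_CUBIC))
E
```

```text
(no output)
```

View pics/crop.png

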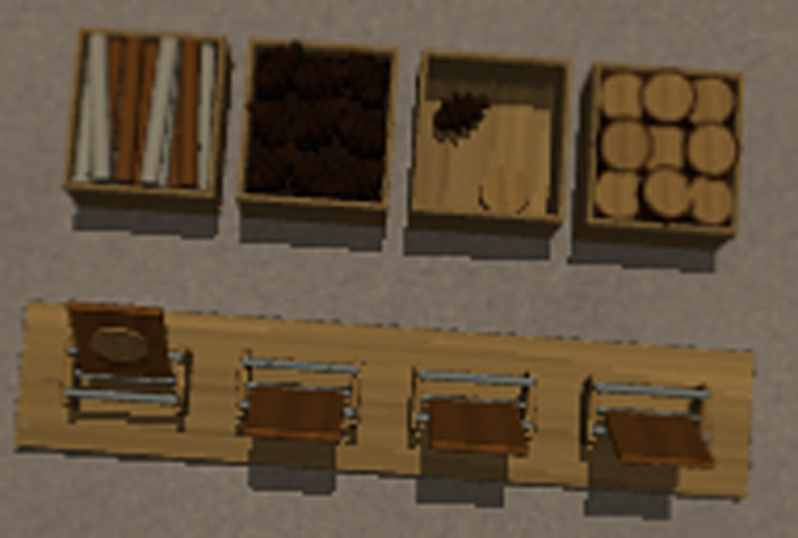

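Confirmed: the cones and rounds tags are the two wrong ones. Next I'll locate the hinges from the bars and bin rims.

```bash
cat > h.py <<'E'
import numpy as np, cv2
from bench import arm, eoat, kin, vision
def px2w(name,uv,z):
    m=vision.camera_model(name);f=192/np.tan(np.radians(m['fovy'])/2)
    K=np.array([[f,0,m['cx']],[0,f,m['cy']],[0,0,1]])
    n=cv2.undistortPoints(np.array(uv,float).reshape(-1,1,2),K,np.array(m['dist_coeffs'])).reshape(-1,2)
    R=np.array(m['R']);t=np.array(m['t']);c=-R.T@t
    d=np.c_[n,np.ones(len(n))]@R
    return c+d*((z-c[2])/d[:,2])[:,None]
def crop(p): return np.array(p)/4.2+[178,100]-.4
E
python3 - <<'E'
from h import *
np.set_printoptions(precision=1,suppress=True)
print("far bars\n",px2w("top",crop([(127,352),(302,366),(475,378),(651,390)]),55))
print("pins\n",px2w("top",crop([(299,387),(473,402.5),(651,414)]),38))
print("free edges\n",px2w("top",crop([(118,308),(293,438),(474,452),(661,465)]),112))
for n,c in dict(sticks=[(80,32),(228,38),(217,200),(66,187)],cones=[(250,42),(397,48),(388,208),(238,200)],low=[(421,52),(569,62),(560,222),(411,212)],rounds=[(594,65),(742,73),(736,236),(583,226)]).items():
    w=px2w("top",crop(c),60); ax=(w[0]+w[1]-w[2]-w[3])[:2]; print(n,w.mean(0),"yaw",np.arctan2(ax[1],ax[0]), "pin",w.mean(0)[:2]-175*ax/np.linalg.norm(ax))
E
```

```text
far bars
 [[ 546.7  141.3   55. ]
 [ 540.6   26.8   55. ]
 [ 535.9  -85.7   55. ]
 [ 531.2 -200.5   55. ]]
pins
 [[ 528.5   28.8   38. ]
 [ 521.4  -86.2   38. ]
 [ 517.  -204.1   38. ]]
free edges
 [[ 567.3  139.9  112. ]
 [ 490.1   29.5  112. ]
 [ 484.6  -80.9  112. ]
 [ 479.7 -195.3  112. ]]
sticks [705.1 133.8  60. ] yaw -0.033761648789638145 pin [530.2 139.7]
cones [700.8  20.8  60. ] yaw -0.03560855625001508 pin [525.9  27. ]
low [695.4 -92.7  60. ] yaw -0.04360353684937958 pin [520.6 -85. ]
rounds [ 690.2 -207.4   60. ] yaw -0.05155477613729129 pin [ 515.4 -198.4]
```

```bash
cat > push.py <<'E'
from h import *
u=np.array([np.cos(.043),-np.sin(.043),0]); q=[np.sin(.0215),np.cos(.0215),0,0]
def push(pin):
    P=lambda d,z: np.array([*pin,0])+u*d+[0,0,z]
    arm.move_to(P(-95,180),q)
    arm.move_l(P(-95,97),vel=120)
    hit=arm.move_l(P(8,97),vel=60,force_limit=12)
    s=arm.sense(); print("stopped",hit,s['ee_pos'],s['force'],s['t'])
    arm.move_l(P(-95,97),vel=120); arm.move_l(P(-95,180),vel=150)
E
python3 - <<'E'
from push import *
eoat.grasp()
push([526.5,28])
cv2.imwrite("pics/p1.png",cv2.resize(vision.camera("scene")[:,:,::-1][120:300,120:360],None,fx=3,fy=3))
E
```

```text
stopped False [534.23285901  27.7097438   97.04102632] [ 0.5793838  -0.24121021 -0.45627415] 5.4917
```

View pics/p1.png

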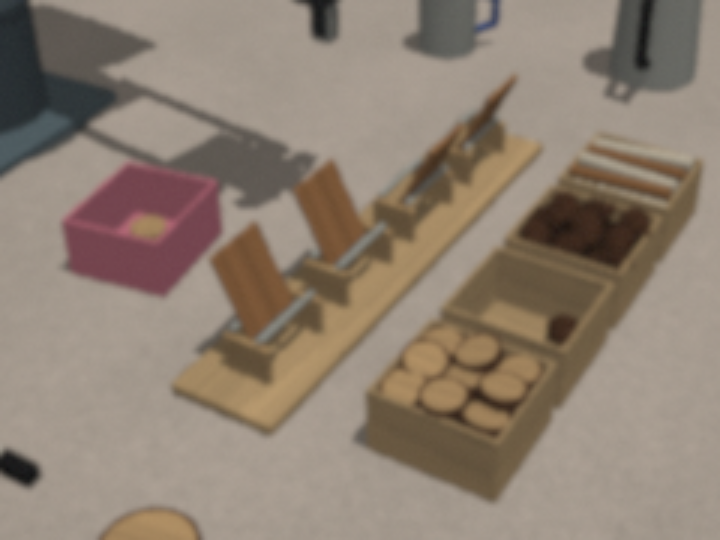

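The cones tag at (435,160) in the crop now leans toward its bin. The low tag (335,215) and the rounds tag (258,285) still lean away. Next is the rounds tag.

```bash
python3 - <<'E'
from push import *
push([517,-200])
p=arm.sense()['ee_pos']; arm.move_l([p[0]-80,p[1],p[2]+40])
arm.sleep(.5)
cv2.imwrite("pics/p2.png",cv2.resize(vision.camera("top")[:,:,::-1][90:300,170:370],None,fx=2.8,fy=2.8))
cv2.imwrite("pics/p3.png",cv2.resize(vision.camera("scene")[:,:,::-1],(800,600)))
E
```

```text
stopped False [ 524.74151875 -200.32965468   97.02668854] [-0.42872209 -1.13373368  0.57105183] 10.8667
```

View pics/p2.png

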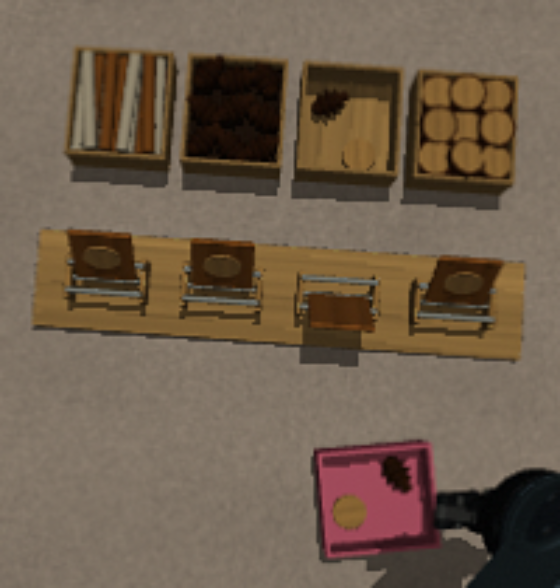

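View pics/p3.png

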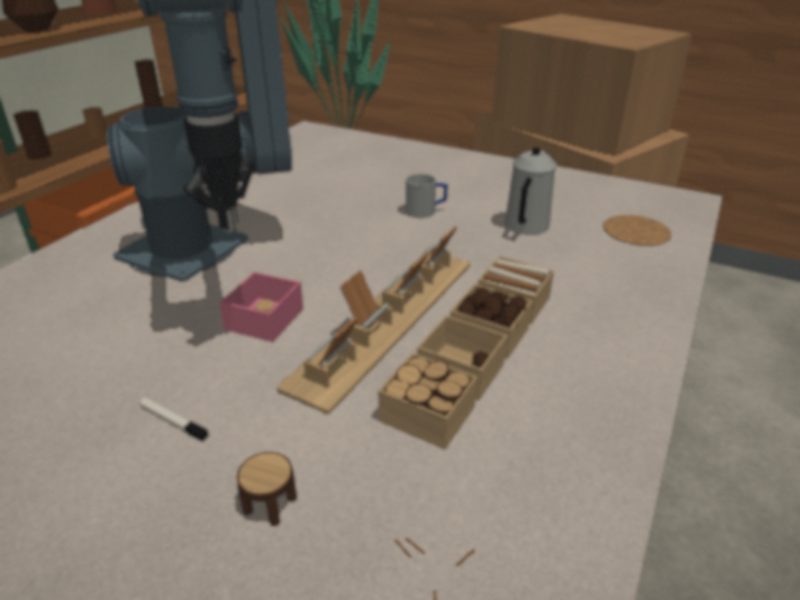

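The tags of the three full bins, at (102,257), (222,265) and (463,283) in the top crop, lean toward their bins with the disc up. The low tag at (340,312) leans away, plain face up. Everything else is where it was, and the arm is clear.

```bash
python3 -c "
from bench import arm
print(arm.finish_job())"
```

```text
the job is handed in; nothing more can be done
None
```

I pushed over the two wrong tags (cones and rounds) and handed the job in; the last pictures show all three full bins' tags disc up toward their bins, the almost empty bin's tag leaning away plain face up, and nothing else moved.

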